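# Set the gauge tweezers to the rider

## Robot

A 7-joint arm with a two-finger parallel gripper is mounted at the origin on a cart in front of the work surface, level with it; the furniture and walls round the work are solid. World frame = base frame: x ahead of the robot, y to its left, z up, the work surface at z = 0. Lengths are in m, angles in rad, forces in N, time in s.
With the tool pointing down it reaches from about 0.425 to 0.875 m from the base axis. Payload 4.7 kg.
Tool frame: the origin (TCP) lies between the finger pads; the fingertips stand 8 mm ahead of it and the grasp point (between the pads) lies 11 mm behind it; z points along the fingers, y is the direction in which the jaws open and shut (so a half turn about z gives the same grasp; the last joint's range is limited). The gripper opens to 87 mm and grips with 3 to 60 N. Pads are 19 mm wide; open, the fingers measure 117 mm over their backs; the gripper's body (75 mm by 190 mm) begins 51 mm behind the grasp point.
Start: joints at [1.131, 0.321, -0.07, 1.45, 0.023, 1.371, -0.057], TCP at [0.285, -0.584, 0.231] pointing down, gripper open.
Joint ranges: [-2.86, 2.86], [-0.3, 2.09], [-1.38, 1.24], [0.06, 2.45], [-1.56, 4.7], [0.09, 2.05], [-2.69, 2.69]. Speed limits (rad/s): [2.57, 2.57, 3.14, 3.14, 3.14, 3.14, 3.14].

## Interface

Orientations are given as a rotation vector (axis times angle).
In Python, from bench import ctrl, optics, ticket gives the robot as it stands.
- The arm moves only by the tool play_rows, never from a script. Its argument "motion" is a list of rows, each a list of 5 numbers: the closure, from 0 (fully open) to 1 (shut), then the shift along the tool's x, y, z in cm, then the turn about the tool's z in rad. In form: [[jaw, tx, ty, tz, spin], ...]. A call has 1 to 20 rows; each row shifts and turns the commanded pose from where the row before left it, along the tool's axes as they then stand; what a row does not reach is not made up. A row lasts 1/8 s, in which the tool goes at most 62.5 mm and 10.7 degrees, less where a joint would pass 70% of its speed; a pose out of reach is approached as far as the arm can. A call is refused whole if a number of a shift passes 6.25 or a number of a turn 0.188, either way. A call with a gripper value outside its range is refused whole. The fingers move at their own pace and stop on an object; "force" is the grip in N (left out, the last holds). Time passes only in rows, so rows that do not move let the fingers close. It gives the time, the measured TCP pose, the force and the opening at its end, in the units of the state.
- ctrl.get_state(): the state, without advancing time (a new reading comes with each control period).
- optics.get_image(name): name is "scene" or "top" or "wrist"; returns the picture (480x640x3 uint8, red, green, blue); there is no depth.
- optics.calibration(name): a dict with "K" (3x3 intrinsics, pixels), "pose" (4x4, takes a point from camera to world coordinates); the wrist camera has in their place "hand_eye" (4x4, takes a point from camera to tool coordinates, whose origin is the TCP and whose axes are the flange's). Camera axes: x right, y down, z forward; pixel columns grow to the right and rows downward; lengths in m; the calibration is good to about 2 mm. A picture is of the moment at which its call begins: read the wrist's pose just before it. calibration takes no time and is no camera call.
- ticket.close_job(): hands the job in, once; it reports no verdict.
The state is a dict: "time": time; "joint_positions": joint angles; "qd": joint speeds; "joint_torque": joint torques, N m; "position": TCP position; "tool_rot": TCP orientation; "ft_force": force on the tool from outside, world axes, zero at the start; "torque": the same for the moment, N m; "grip_width": opening from 0.0 (shut) to 1.0 (fully open).
Only numpy, scipy, OpenCV 4.12 (cv2) and the standard library are available. Lean on these libraries where they do the work, as an engineer would, in place of code of your own. Each camera call takes 0.05 s, during which the arm holds its last target.

## Task

Lever up the closed lid of the grey tool case with the blade of the flat scraper, not with your fingers; once it is ajar, swing it right open and leave it standing open. Lay the scraper down on the bench, take the sprung gauge tweezers out of the case and lift them some 15 cm above the bench, leaving the bronze collar and the sprue button alone. Squeeze the tweezers until the pointer on the sprung arm stands in line with the ridge of the little ridged rider on the scale bar, which marks the tip gap wanted, and finish holding them up there, steady at that gap, without letting go.

Things in the scene. Friction and masses are not known exactly. Their poses are not given: they have to be found in the camera images.
- case_lid (a joint): Lid of the tool case, hinge angle in rad: 0 shut, grows as it opens, stop at 2.0; the stiff hinge keeps it at any angle (about 1.5 to 2 N at the lip lifts it). Call it standing open from about 1.6.
- case_middle (a point): Middle of the tool case, 24 mm above the bench where lid meets base. Grey steel case, fixed to the bench: 130 mm deep (x), 190 mm wide (y), lid 33 mm higher. Case x axis points from the front (lip) to the hinge at the back, z up. Inside, a dark foam bed ends 16 mm above the bench; two raised rests carry the tweezers, underside 22 mm above the bench, lying along the case's y.
- lid_hinge (a point): Point on the hinge line of the lid, in the middle of its length, 65 mm behind case_middle and at the same height; the hinge line runs along the case's y axis. The lid is a hollow cover, 33 mm deep with 3 mm walls. Axes as the case's.
- lid_lip (a point): Middle of the front edge of the lid's pry lip, on its underside; moves with the lid. Lip 110 mm wide, 4 mm thick, jutting 12 mm from the lid's front wall; shut, its underside is 24 mm above the bench. A like rim on the base below it has its top 13 mm above the bench: an 11 mm high, 12 mm deep slot for the blade, open to the front. Lid shut, axes as the case's.
- scraper_grip (a point): Grip point of the flat scraper, in the middle of its section 8 mm above its underside and 20 mm behind the blade end of the wooden handle. Handle 90 mm long, 18 mm wide, 16 mm high. x points along the tool to the blade tip, z up as it lies. About 60 g. It lies on the bench in front of the case, right of a flexible hose that arches 0.3 m high from bench front to middle: keep the gripper above or clear of it.
- scraper_tip (a point): Middle of the blade's front edge, 105 mm ahead of scraper_grip along x. Steel blade 80 mm long, 16 mm wide, 3 mm thick, at half the height of the handle. Axes as scraper_grip.
- scraper: The whole scraper; origin on its underside at the blade end of the handle, x towards the blade.
- tweezers_grip (a point): Midway between the thumb plates of the sprung steel tweezers, 8 mm above their underside. 160 mm long, about 85 g; x along them to the tips, y from fixed to sprung arm, z up. Plates 26 mm long (x), 16 mm high, 38 mm over their outer faces at rest. Squeezed along y they close 95 mm per rad of sprung_arm; force at the plates 2 N at rest, 5 N at 0.1 rad, 9 N at 0.2, 11 N shut.
- tweezers: The whole tweezers; origin on their underside, 15 mm behind tweezers_grip (towards the tail). The hinge of the sprung arm is 80 mm behind the origin. Axes as tweezers_grip.
- sprung_arm (a joint): Angle of the sprung arm in rad: 0 at rest (tips 40 mm apart), grows as it is squeezed, stop at 0.25 (tips all but shut). The tip gap shrinks 155 mm per rad.
- pointer (a point): Top of the upright pointer pin on the sprung arm (pin 2.5 mm wide, 5 mm along the arm), 124 mm ahead of the arm's hinge; moves towards the fixed arm (-y of the tweezers) by 124 mm per rad as the tweezers are squeezed.
- rider_mark (a point): Ridge on top of the small dark steel rider (14 x 6 mm; ridge 2.5 mm wide, along x) clamped on the scale bar across the tweezers near the tips. Bar and rider belong to the fixed arm; the rider does not slip. Axes as the tweezers: the gap is right when pointer and rider_mark agree along y (the pointer passes 11 mm nearer the tail in x). The rider is 7 to 25 mm from the pointer at rest.
- tool_case: The whole case; origin in the middle of its underside on the bench.
- bronze_collar: Bystander: turned bronze ring, 52 mm across, 20 mm high; origin in the middle of its underside.
- sprue_button: Bystander: small bronze cone with a stub, 44 mm across, 46 mm high; origin in the middle of its underside.

How it is judged:
On the way, in this order (a step that is already met when the one before it is completed fails the run):
1. the blade of the scraper has levered the lid ajar (0.35 rad or more, the scraper bearing on it) (value of joint case_lid above 0.35 rad and contact force between scraper and case_lid above 0.1 N), for 0.05 s.
2. the lid stands open (more than 1.4 rad) (value of joint case_lid above 1.4 rad), for 0.2 s.
3. the tweezers are lifted out, held by the fingers alone (height (world z) of tweezers_grip above 0.1 m and contact force between the fingers and tweezers above 1 N and contact force between tweezers and tool_case below 0.05 N), for 0.2 s.
At the end, for the whole second after the job is handed in: Fingers hold the tweezers (over 1 N), plates over 100 mm above the bench, touching neither case nor scraper, at rest (40 mm/s, 0.1 rad/s), pointer within 2.5 mm of the rider's ridge across the tweezers; lid open over 1.4 rad; scraper at rest on the bench, let go (all of step 3 and y of pointer in the frame of rider_mark between -0.0025 and 0.0025 m and velocity of joint sprung_arm between -0.1 and 0.1 rad/s and linear speed of tweezers below 0.04 m/s and contact force between each of tweezers, the fingers and scraper below 0.05 N and value of joint case_lid above 1.4 rad and height (world z) of scraper between -0.02 and 0.03 m and linear speed of scraper below 0.03 m/s); the arm keeps its last pose, push and grip.
It fails at once if the fingers lift the lid instead of the blade (pressing on it while it is still less than 0.35 rad open) (value of joint case_lid below 0.35 rad and contact force between the fingers and case_lid above 1.5 N).
It fails at once if the bronze collar is shoved more than 3 cm (distance of bronze_collar from where it was at the start of the episode above 0.03 m).
It fails at once if the sprue button is shoved more than 3 cm (distance of sprue_button from where it was at the start of the episode above 0.03 m).
It also fails if it takes over 64 s, if anything falls off the work surface, if the arm or the gripper's body presses on something with over 40 N, if the wrist force passes 120 N, or if a joint passes its speed limit or range.

## Working session

There is one attempt and no reset: what is moved stays moved. The work goes in short steps, Python scripts to look and compute and a tool call to move; the robot and the scene stay as the last step left them, time stands still between calls to the robot, and variables do not carry over. Pictures are saved under pics/ and viewed, and the job is handed in when it is done.

Besides the shell and the picture viewer there is one more tool, called in YAML: its name, and indented under it one key for each argument. play_rows: Moves the arm, as the interface text tells. Its arguments: {"type":"object","properties":{"motion":{"type":"array"},"force":{"type":"number"}},"required":["motion"]}

```bash
ls; mkdir -p pics
python3 - <<'E'
from bench import ctrl, optics
import cv2
s=ctrl.get_state(); print(s)
for n in ("scene","top","wrist"):
    im=optics.get_image(n); cv2.imwrite(f"pics/{n}0.png",im[:,:,::-1]); print(n,optics.calibration(n))
E
```

```text
pics
{'time': 0.0, 'joint_positions': array([ 1.13107962,  0.32184795, -0.0700748 ,  1.45167208,  0.0226192 ,
        1.37079429, -0.05686187]), 'qd': array([-0.00097049, -0.00057281,  0.00091908, -0.00193589, -0.00073295,
        0.00029924,  0.00011759]), 'joint_torque': array([-6.14733472e-04, -4.91293466e+01, -4.04393105e-01, -3.12529528e+01,
       -6.38757111e-02,  4.38136014e-02,  1.57384120e-04]), 'position': array([ 0.28466799, -0.58375172,  0.22944669]), 'tool_rot': array([-3.05923334e+00, -7.06431363e-01,  8.65183431e-04]), 'ft_force': array([-0.12764882, -0.09104609,  0.62379452]), 'torque': array([-0.0211245 ,  0.00016902,  0.02764311]), 'grip_width': 0.9985184194068634}
scene {'K': array([[493.86306195,   0.        , 322.52317029],
       [  0.        , 493.86306195, 240.9597372 ],
       [  0.        ,   0.        ,   1.        ]]), 'pose': array([[-0.80445958,  0.49110198, -0.33416109,  0.88173357],
       [ 0.59400301,  0.66292954, -0.45572453,  0.21700608],
       [-0.00228196, -0.56510466, -0.82501607,  0.80325878],
       [ 0.        ,  0.        ,  0.        ,  1
[... 253 characters left out ...]
  [-0.99947165, -0.02740945, -0.0174682 , -0.17675145],
       [ 0.01987709, -0.09022803, -0.99572275,  0.92458878],
       [ 0.        ,  0.        ,  0.        ,  1.        ]])}
wrist {'K': array([[423.25952892,   0.        , 320.87566477],
       [  0.        , 423.25952892, 237.71100374],
       [  0.        ,   0.        ,   1.        ]]), 'hand_eye': array([[-4.81363389e-04, -9.60965628e-01, -2.76667364e-01,
         7.61657859e-02],
       [ 9.99999833e-01, -5.51479783e-04,  1.75625366e-04,
         4.32703902e-04],
       [-3.21346398e-04, -2.76667233e-01,  9.60965732e-01,
        -1.54190705e-01],
       [ 0.00000000e+00,  0.00000000e+00,  0.00000000e+00,
         1.00000000e+00]])}
```

View pics/scene0.png

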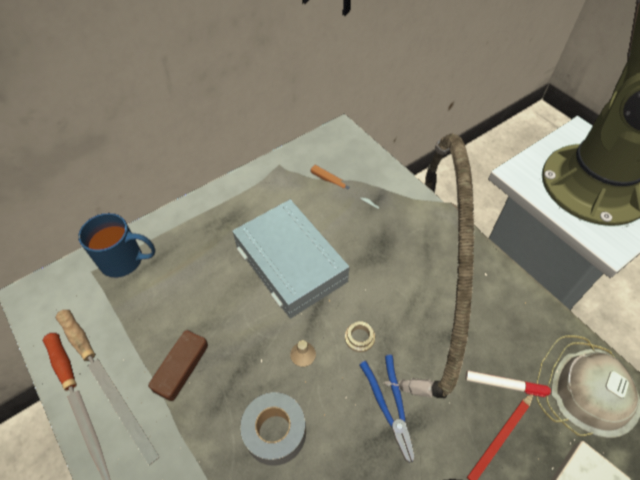

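View pics/top0.png

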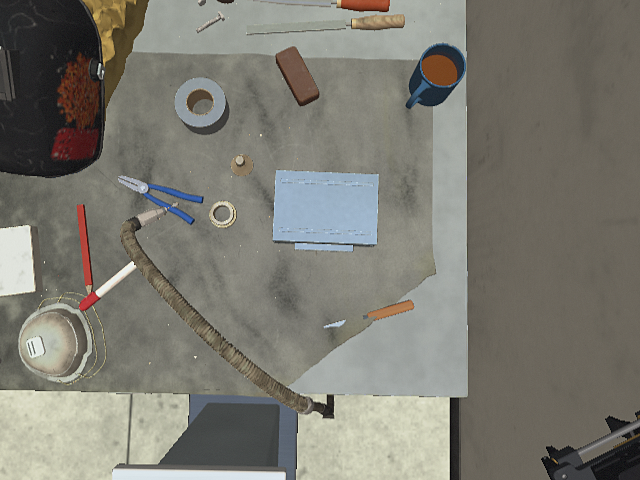

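View pics/wrist0.png

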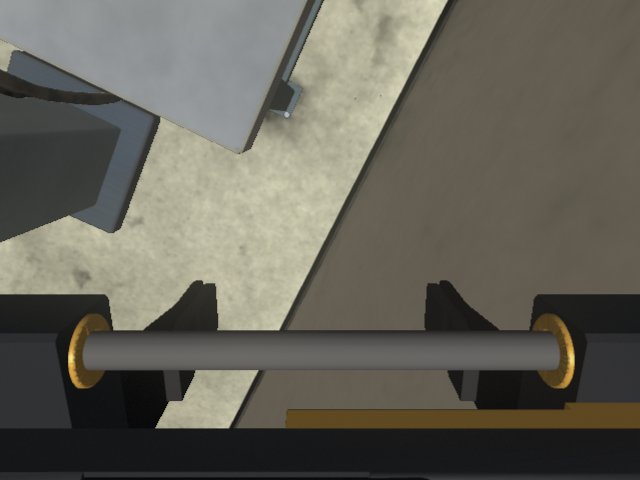

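```bash
cat > h.py <<'E'
import numpy as np, cv2
from bench import ctrl, optics
from scipy.spatial.transform import Rotation as R
def cam(n,st=None):
    c=optics.calibration(n); 
    if n=="wrist":
        st=st or ctrl.get_state(); T=np.eye(4); T[:3,:3]=R.from_rotvec(st["tool_rot"]).as_matrix(); T[:3,3]=st["position"]
        return c["K"],T@c["hand_eye"]
    return c["K"],c["pose"]
def plane(uv,z,K,P):
    uv=np.atleast_2d(np.array(uv,float)); d=np.c_[(uv[:,0]-K[0,2])/K[0,0],(uv[:,1]-K[1,2])/K[1,1],np.ones(len(uv))]@P[:3,:3].T
    o=P[:3,3]; return o+d*((z-o[2])/d[:,2])[:,None]
def proj(X,K,P):
    X=np.atleast_2d(np.array(X,float)); p=(X-P[:3,3])@P[:3,:3]; q=p@K.T; return q[:,:2]/q[:,2:]
def tri(uv1,c1,uv2,c2):
    A=[];
    Ms=[]
    for (K,P) in (c1,c2):
        Ti=np.linalg.inv(P); Ms.append(K@Ti[:3])
    X=cv2.triangulatePoints(Ms[0],Ms[1],np.array(uv1,float).reshape(2,1),np.array(uv2,float).reshape(2,1)); return (X[:3]/X[3]).ravel()
def st():
    s=ctrl.get_state(); Rm=R.from_rotvec(s["tool_rot"]).as_matrix()
    print("t%.2f"%s["time"],"p",np.round(s["position"],4),"toolx",np.round(Rm[:,0],3),"tooly",np.round(Rm[:,1],3),"F",np.round(s["ft_force"],2),"w",round(s["grip_width"],3),"q",np.round(s["joint_positions"],2)); return s
E
python3 - <<'E'
from h import *
im=cv2.imread("pics/top0.png"); hsv=cv2.cvtColor(im,cv2.COLOR_BGR2HSV)
K,P=cam("top")
# lid (light blue)
m=cv2.inRange(hsv,(95,40,120),(115,160,255)); n,l,s,c=cv2.connectedComponentsWithStats(m)
for i in range(1,n):
    if s[i,4]>60: print("blue",s[i],c[i]); 
i=1+np.argmax(s[1:,4]); mm=(l==i).astype(np.uint8); cn=max(cv2.findContours(mm,0,2)[0],key=cv2.contourArea); print(cv2.minAreaRect(cn))
m2=cv2.inRange(hsv,(5,100,100),(20,255,255)); n,l,s,c=cv2.connectedComponentsWithStats(m2)
for i in range(1,n):
    if s[i,4]>60:
        cn=max(cv2.findContours((l==i).astype(np.uint8),0,2)[0],key=cv2.contourArea); print("or",s[i],c[i],cv2.minAreaRect(cn), cv2.boxPoints(cv2.minAreaRect(cn)).tolist())
def crop(u0,v0,u1,v1,f,name,src): cv2.imwrite(name,cv2.resize(src[v0:v1,u0:u1],None,fx=f,fy=f,interpolation=cv2.INTER_CUBIC))
crop(260,160,420,340,3,"pics/crop1.png",im)
st()
E
```

```text
blue [420  44  29  43  91] [428.24175824  67.85714286]
blue [451  46  15  40  78] [460.08974359  65.53846154]
blue [415  81  14  14  81] [421.41975309  87.2345679 ]
blue [ 273  170  105   75 7046] [325.34345728 206.93968209]
blue [295 243  58   9 319] [323.56426332 246.57366771]
((325.63482666015625, 207.0477752685547), (103.66604614257812, 70.27457427978516), 2.411029577255249)
or [ 85   0  41  60 771] [107.85603113  20.07263294] ((105.0, 29.5), (59.0, 40.0), 90.0) [[85.0, 0.0], [125.0, 0.0], [125.0, 59.0], [85.0, 59.0]]
or [341   0  49  10 421] [366.00712589   3.85748219] ((365.0, 4.5), (9.0, 48.0), 90.0) [[341.0, 0.0], [389.0, 0.0], [389.0, 9.0], [341.0, 9.0]]
or [277  47  38  38 100] [298.86  61.05] ((300.5, 62.999996185302734), (47.62971878051758, 16.260683059692383), 39.80556869506836) [[277.0, 53.999996185302734], [287.40985107421875, 41.50819396972656], [324.0, 72.0], [313.59014892578125, 84.4917984008789]]
or [422  55  35  31 845] [439.24023669  69.78461538] ((439.0, 70.0), (30.0, 34.0), 90.0) [[422.0, 55.0], [456.0, 55.0], [456.0, 85.0], [422.0, 85.0]]
or [277  56  41  45 146] [296.0890411   84.54794521] ((292.2026062011719, 80.69693756103516), (53.785343170166016, 19.485109329223633), 40.10091018676758) [[265.3565673828125, 70.82659149169922], [277.90765380859375, 55.922218322753906], [319.04864501953125, 90.5672836303711], [306.49755859375, 105.4716567993164]]
or [367 300  47  20 393] [391.7302799  309.55725191] ((390.0550537109375, 310.1835021972656), (9.1951322555542, 46.93348693847656), 73.3007583618164) [[366.25689697265625, 312.5229797363281], [411.21099853515625, 299.0367126464844], [413.85321044921875, 307.8440246582031], [368.89910888671875, 321.3302917480469]]
t0.15 p [ 0.2848 -0.5839  0.2297] toolx [ 0.899  0.438 -0.   ] tooly [ 0.438 -0.899 -0.001] F [ 0.14  0.74 -0.14] w 0.996 q [ 1.13  0.32 -0.07  1.45  0.02  1.37 -0.06]
```

View pics/crop1.png

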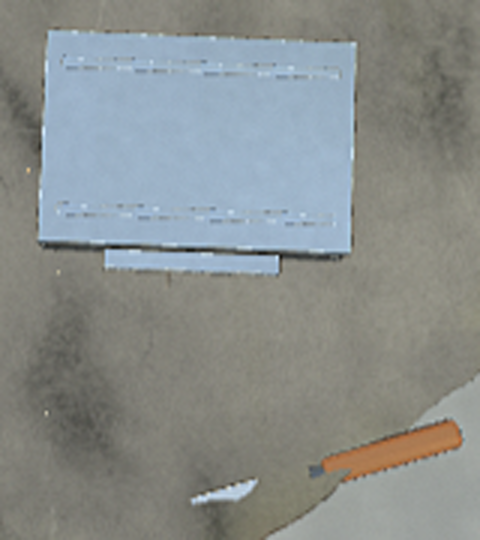

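```bash
python3 - <<'E'
from h import *
c=cam("top"); s=cam("scene")
f=lambda u,v:(260+u/3-.33,160+v/3-.33)
lid=plane([f(48,30),f(356,42),f(352,256),f(39,242)],.057,*c); print("lid",lid.round(4), lid.mean(0))
e=lid[2]-lid[3];print("len",np.linalg.norm(e),np.linalg.norm(lid[0]-lid[3]),"yaw of caseaxis", np.degrees(np.arctan2(e[0],-e[1])))
e=lid[1]-lid[0];print(np.degrees(np.arctan2(e[0],-e[1])))
lip=plane([f(105,269),f(280,274)],.028,*c);print("lip",lid.shape,lip, lip.mean(0))
tip=plane([f(192,502)],.0085,*c);
hb=np.array([[366.26,312.5],[411.2,299.0],[413.85,307.8],[368.9,321.3]])
h=plane(hb,.014,*c); print("tip",tip,"handle",h, h.mean(0))
a=(h[0]+h[3])/2; b=(h[1]+h[2])/2; print("front",a,"back",b,np.linalg.norm(a-b),"dir",(a-b)/np.linalg.norm(a-b), "tip from front",tip-a)
# scene checks
print(proj([lip.mean(0),tip[0],a,b],*s))
E
python3 - <<'E'
import cv2
im=cv2.imread("pics/scene0.png"); cv2.imwrite("pics/crop2.png",cv2.resize(im[130:330,220:480],None,fx=3,fy=3,interpolation=2))
E
```

```text
lid [[ 0.7019 -0.1266  0.057 ]
 [ 0.7002 -0.3152  0.057 ]
 [ 0.5685 -0.3145  0.057 ]
 [ 0.5717 -0.1253  0.057 ]] [ 0.63555902 -0.22040505  0.057     ]
len 0.18917785005735618 0.1301444588388913 yaw of caseaxis -0.9906593651511119
-0.5182514198419692
lip (4, 3) [[ 0.55879474 -0.16514858  0.028     ]
 [ 0.55864574 -0.27423563  0.028     ]] [ 0.55872024 -0.21969211  0.028     ]
tip [[ 0.41530344 -0.22359219  0.0085    ]] handle [[ 0.44459945 -0.30273418  0.014     ]
 [ 0.47194631 -0.3873314   0.014     ]
 [ 0.45559585 -0.39245231  0.014     ]
 [ 0.4283614  -0.30794321  0.014     ]] [ 0.45012575 -0.34761527  0.014     ]
front [ 0.43648042 -0.30533869  0.014     ] back [ 0.46377108 -0.38989185  0.014     ] 0.08884827918814697 dir [-0.30716021  0.95165782  0.        ] tip from front [[-0.02117698  0.0817465  -0.0055    ]]
[[323.68157542 235.72646017]
 [378.7815999  205.8212472 ]
 [346.17705514 184.37452506]
 [312.12942318 166.20035956]]
```

View pics/crop2.png

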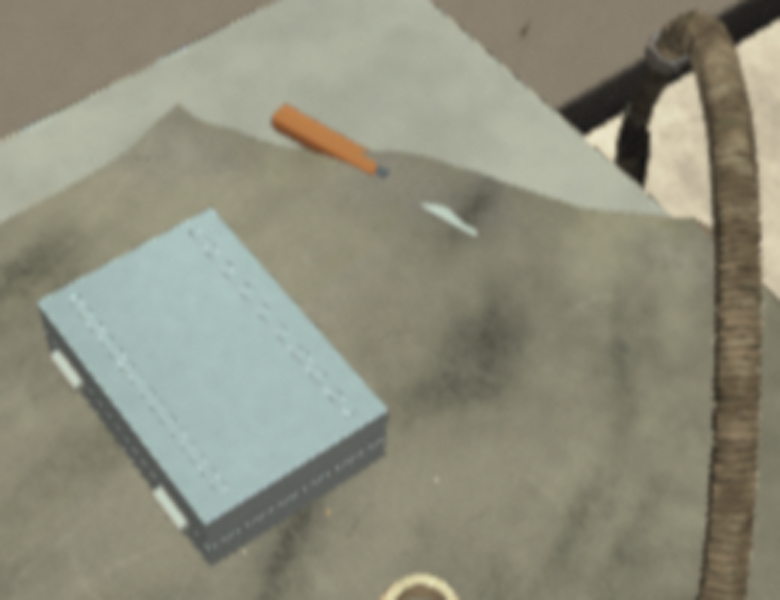

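play_rows:
  motion:
    - [0,4.25,-2.74,0,0]
    - [0,4.25,-2.74,0,0]
    - [0,4.25,-2.74,0,0]
    - [0,4.25,-2.74,0,0]
    - [0,4.25,-2.74,0,0]
    - [0,4.25,-2.74,0,0]
    - [0,0,0,0,-0.175]
    - [0,0,0,0,-0.175]
    - [0,0,0,0,-0.175]
    - [0,0,0,0,-0.175]
    - [0,0,0,0,-0.175]
    - [0,0,0,0,-0.175]
    - [0,0,0,0,-0.175]
    - [0,0,0,0,-0.175]
    - [0,0,0,0,0]
  force: 60

```text
time: 2.02
position: [0.4419, -0.3246, 0.2303]
tool_rot: [-1.888, -2.51, -0.0]
ft_force: [-0.5, 0.9, -0.6]
grip_width: 1.002
```

Run:
```python
from h import *
s=st(); im=optics.get_image("wrist")[:,:,::-1].copy(); K,P=cam("wrist",s); st()
for X in ([0.4423,-0.3245,.008],[.4153,-.2236,.0095],[.4365,-.3053,.016]):
    p=proj(X,K,P)[0]; print(p); cv2.circle(im,tuple(int(v) for v in p),4,(0,0,255),1)
cv2.imwrite("pics/w1.png",im)
```

```text
t2.02 p [ 0.4419 -0.3246  0.2303] toolx [-0.277  0.961  0.   ] tooly [ 0.961  0.277 -0.   ] F [-0.51  0.89 -0.63] w 1.002 q [ 0.9   0.12 -0.34  1.7   0.04  1.33  0.83]
t2.08 p [ 0.4419 -0.3246  0.2303] toolx [-0.276  0.961  0.   ] tooly [ 0.961  0.276 -0.   ] F [-0.37  0.23  0.76] w 1.001 q [ 0.9   0.12 -0.34  1.7   0.04  1.33  0.83]
[320.99485213 202.69162772]
[323.40400772  79.62786607]
[320.70813459 181.89865004]
```

View pics/w1.png

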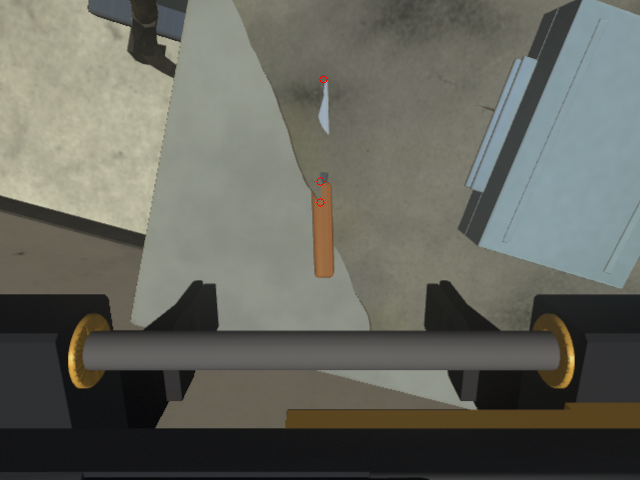

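play_rows:
  motion:
    - [0,0,0,5,0]
    - [0,0,0,5,0]
    - [0,0,0,5,0]
    - [0,0,0,4,0]
    - [0,0,0,2,0]
    - [0,0,0,0.9,0]
    - [0.5,0,0,0,0]
    - [1,0,0,0,0]
    - [1,0,0,0,0]
    - [1,0,0,0,0]
    - [1,0,0,0,0]
    - [1,0,0,0,0]
    - [1,0,0,0,0]
  force: 60

```text
time: 3.7
position: [0.442, -0.3247, 0.0115]
tool_rot: [-1.886, -2.512, 0.0]
ft_force: [-0.0, -0.0, -0.4]
grip_width: 0.284
```

Run:
```python
from h import *
s=st()
```

```text
t3.70 p [ 0.442  -0.3247  0.0115] toolx [-0.279  0.96  -0.   ] tooly [ 0.96   0.279 -0.   ] F [-0.03 -0.02 -0.42] w 0.284 q [ 0.87  0.34 -0.33  1.92  0.14  0.91  0.76]
```

play_rows:
  motion:
    - [1,0,0,0,0]
    - [1,0,0,0,0]
    - [1,0,0,0,0]
    - [1,0,0,0,0]

```text
time: 4.2
position: [0.442, -0.3247, 0.0115]
tool_rot: [-1.886, -2.513, 0.0]
ft_force: [0.2, -0.1, 0.1]
grip_width: 0.202
```

play_rows:
  motion:
    - [1,0,0,-4.5,0]
    - [1,0,0,-4.5,0]
    - [1,0,0,0,0.182]
    - [1,0,0,0,0.182]
    - [1,0,0,0,0.182]
    - [1,0,0,0,0.182]
    - [1,0,0,0,0.182]
    - [1,0,0,0,0.182]
    - [1,0,0,0,0.182]
    - [1,0,0,0,0.182]
    - [1,0,0,0,0.182]
    - [1,0,0,0,0]

```text
time: 5.7
position: [0.4419, -0.3246, 0.1015]
tool_rot: [-3.123, -0.342, 0.0]
ft_force: [-0.5, -0.4, -1.0]
grip_width: 0.199
```

Run:
```python
from h import *
s=st(); im=optics.get_image("wrist")[:,:,::-1].copy(); K,P=cam("wrist",s)
Rm=P[:3,:3]
x=R.from_rotvec(s["tool_rot"]).as_matrix()[:,0]; g=s["position"]-[0,0,.003]
for X in (g,g+.105*x,[.5587,-.2197,.026]):
    p=proj(X,K,P)[0]; print(p,X); cv2.circle(im,tuple(int(v) for v in p),4,(0,0,255),1)
cv2.imwrite("pics/w2.png",im); cv2.imwrite("pics/t2.png",optics.get_image("top")[150:350,220:440,::-1].repeat(3,0).repeat(3,1))
cv2.imwrite("pics/s2.png",optics.get_image("scene")[:,:,::-1])
```

```text
t5.70 p [ 0.4419 -0.3246  0.1015] toolx [ 0.976  0.216 -0.   ] tooly [ 0.216 -0.976 -0.   ] F [-0.5  -0.35 -1.01] w 0.199 q [ 0.73  0.22 -0.17  1.85  0.04  1.08 -0.8 ]
[319.94515551 310.9908946 ] [ 0.44193755 -0.32457345  0.09845287]
[319.60656655  27.42920011] [ 0.54445439 -0.30187333  0.09842053]
[159.80745713 -14.56904935] [0.5587, -0.2197, 0.026]
```

View pics/w2.png

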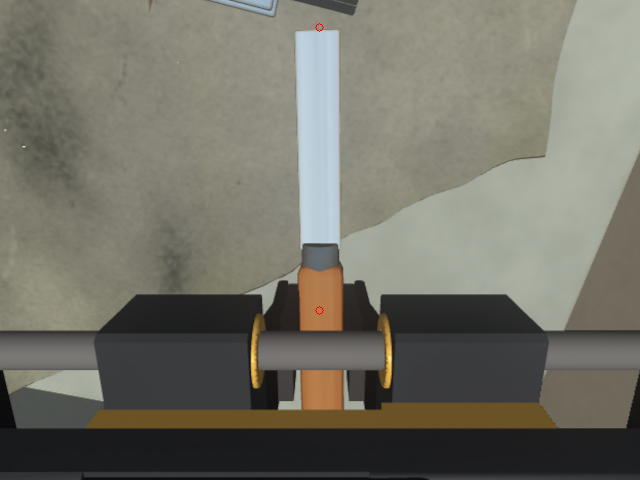

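View pics/s2.png

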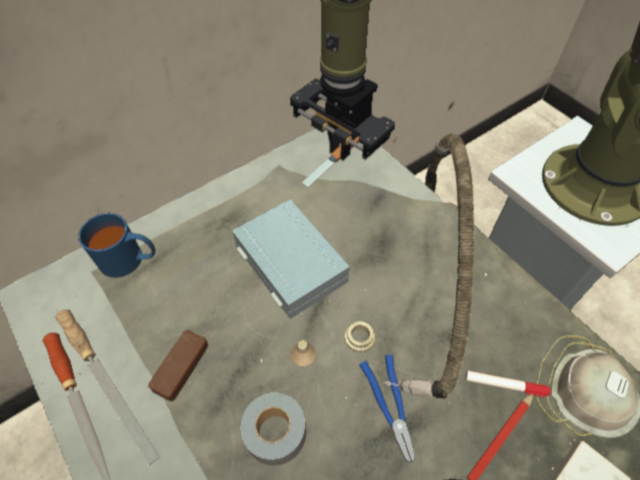

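play_rows:
  motion:
    - [1,0.25,-3.35,0,0]
    - [1,0.3,-3.35,0,0]
    - [1,0,0,4,0]
    - [1,0,0,3,0]
    - [1,0,0,0.95,0]
    - [1,0,0,0,0]

```text
time: 6.6
position: [0.433, -0.2581, 0.022]
tool_rot: [-3.123, -0.339, 0.001]
ft_force: [-0.8, -0.3, -0.2]
grip_width: 0.198
```

Run:
```python
from h import *
s=st(); im=optics.get_image("wrist")[:,:,::-1].copy(); K,P=cam("wrist",s)
x=R.from_rotvec(s["tool_rot"]).as_matrix()[:,0]; g=s["position"]-[0,0,.003]
for X in (g+.1037*x,[.5587,-.2197,.028],[.5587,-.165,.028],[.5587,-.274,.028]):
    p=proj(X,K,P)[0]; print(p,X); cv2.circle(im,tuple(int(v) for v in p),4,(0,0,255),1)
cv2.imwrite("pics/w3.png",im); cv2.imwrite("pics/t3.png",cv2.resize(optics.get_image("top")[150:350,220:440,::-1],None,fx=3,fy=3))
cv2.imwrite("pics/s3.png",cv2.resize(optics.get_image("scene")[100:340,210:490,::-1],None,fx=2.5,fy=2.5))
```

```text
t6.60 p [ 0.433  -0.2581  0.022 ] toolx [ 0.977  0.215 -0.   ] tooly [ 0.215 -0.977 -0.001] F [-0.83 -0.29 -0.21] w 0.198 q [ 0.67  0.23 -0.2   2.02  0.06  0.89 -0.92]
[319.61815922  31.64428271] [ 0.5342588  -0.23580994  0.01893746]
[284.51586404 -73.74578725] [0.5587, -0.2197, 0.028]
[ 101.13589486 -120.34573344] [0.5587, -0.165, 0.028]
[457.56566347 -29.77091159] [0.5587, -0.274, 0.028]
```

View pics/w3.png

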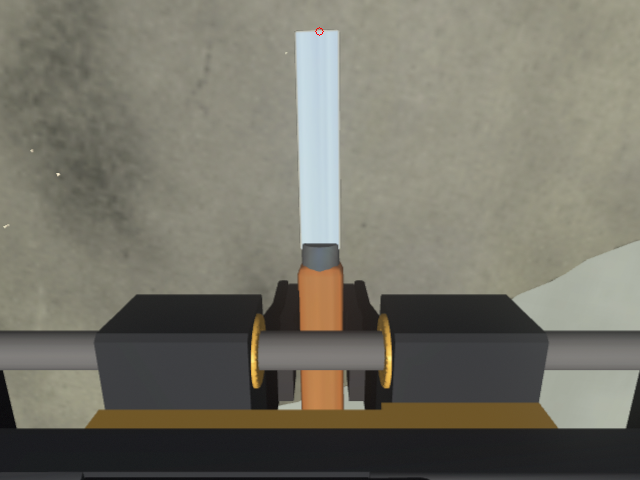

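View pics/s3.png

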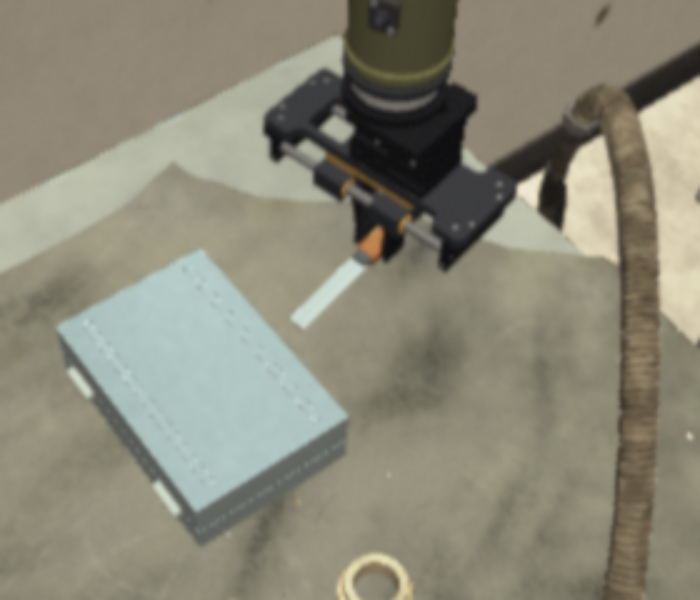

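play_rows:
  motion:
    - [1,1.2,0,0,0]
    - [1,1,0,0,0]
    - [1,0.6,0,0,0]
    - [1,0.4,0,0,0]
    - [1,0,0,0,0]

```text
time: 7.38
position: [0.4651, -0.2511, 0.0222]
tool_rot: [3.123, 0.339, 0.002]
ft_force: [0.2, 1.0, 0.8]
grip_width: 0.197
```

Run:
```python
from h import *
s=st(); 
cv2.imwrite("pics/t4.png",cv2.resize(optics.get_image("top")[150:350,220:440,::-1],None,fx=3,fy=3,interpolation=2))
```

```text
t7.38 p [ 0.4651 -0.2511  0.0222] toolx [0.977 0.214 0.001] tooly [ 0.214 -0.977  0.   ] F [0.21 1.04 0.78] w 0.197 q [ 0.64  0.28 -0.21  1.96  0.07  0.91 -0.97]
```

View pics/t4.png

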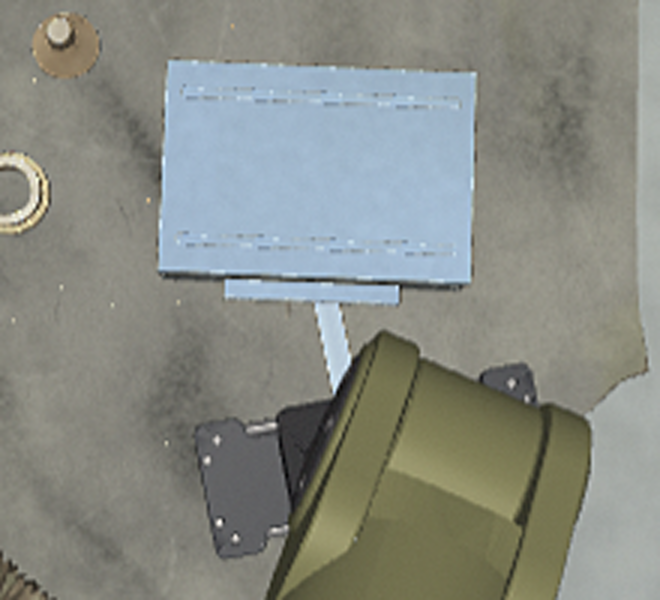

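play_rows:
  motion:
    - [1,0,0,-0.5,0]
    - [1,0.05,0,-0.6,0]
    - [1,0.1,0,-0.6,0]
    - [1,0.1,0,-0.6,0]
    - [1,0.15,0,-0.6,0]
    - [1,0.2,0,-0.6,0]
    - [1,0.2,0,-0.6,0]

```text
time: 8.3
position: [0.4723, -0.2496, 0.0635]
tool_rot: [3.123, 0.338, 0.0]
ft_force: [-0.3, -0.3, -3.0]
grip_width: 0.199
```

Run:
```python
from h import *
s=st(); 
cv2.imwrite("pics/w5.png",optics.get_image("wrist")[:,:,::-1])
cv2.imwrite("pics/s5.png",cv2.resize(optics.get_image("scene")[100:340,210:490,::-1],None,fx=2.5,fy=2.5,interpolation=2))
```

```text
t8.30 p [ 0.4723 -0.2496  0.0635] toolx [0.977 0.214 0.   ] tooly [ 0.214 -0.977  0.   ] F [-0.32 -0.31 -3.02] w 0.199 q [ 0.63  0.23 -0.22  1.92  0.06  0.99 -0.97]
```

View pics/w5.png

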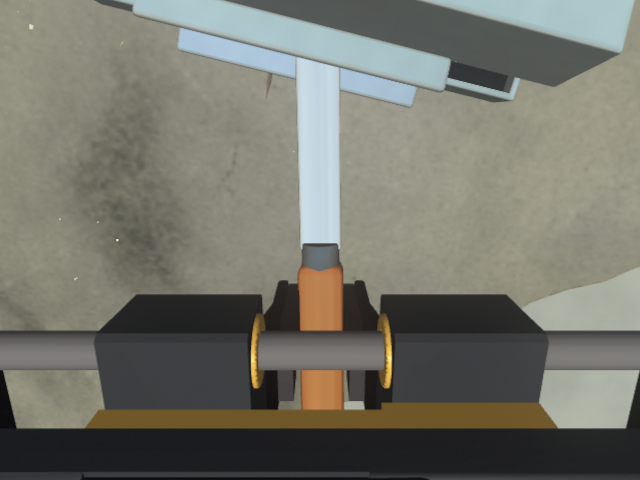

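View pics/s5.png

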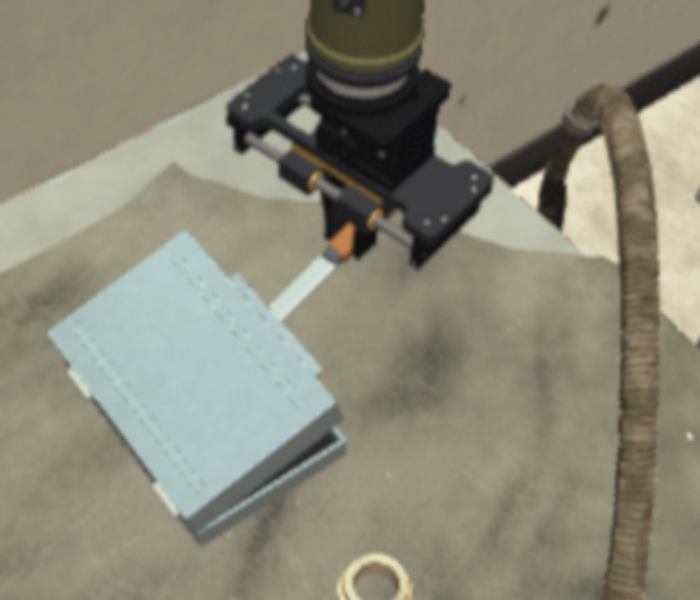

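play_rows:
  motion:
    - [1,0.2,0,-0.7,0]
    - [1,0.2,0,-0.7,0]
    - [1,0.3,0,-0.6,0]
    - [1,0.3,0,-0.6,0]
    - [1,0.35,0,-0.6,0]
    - [1,0.35,0,-0.6,0]
    - [1,0.8,0,-1.05,0]
    - [1,0.9,0,-1,0]
    - [1,1,0,-0.9,0]
    - [1,1.1,0,-0.8,0]

```text
time: 9.65
position: [0.5268, -0.2375, 0.1394]
tool_rot: [3.123, 0.339, 0.001]
ft_force: [-0.4, -1.6, -2.2]
grip_width: 0.2
```

Run:
```python
from h import *
s=st(); 
cv2.imwrite("pics/w6.png",optics.get_image("wrist")[:,:,::-1])
cv2.imwrite("pics/s6.png",cv2.resize(optics.get_image("scene")[100:340,210:490,::-1],None,fx=2.5,fy=2.5,interpolation=2))
```

```text
t9.65 p [ 0.5268 -0.2375  0.1394] toolx [0.977 0.214 0.   ] tooly [ 0.214 -0.977  0.   ] F [-0.37 -1.61 -2.15] w 0.2 q [ 0.59  0.24 -0.24  1.74  0.06  1.16 -1.03]
```

View pics/w6.png

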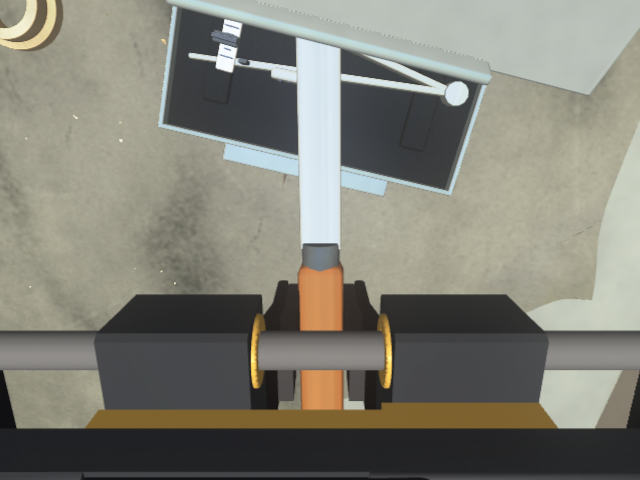

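View pics/s6.png

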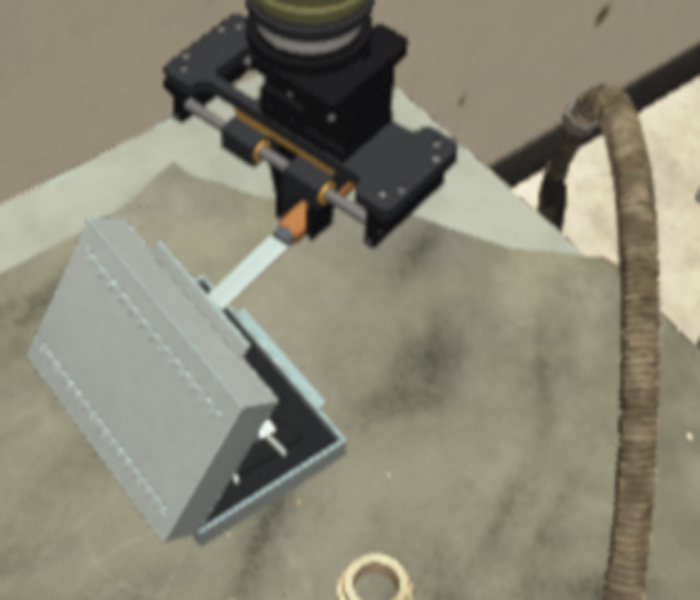

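play_rows:
  motion:
    - [1,1.2,0,-0.6,0]
    - [1,1.25,0,-0.5,0]
    - [1,1.3,0,-0.35,0]
    - [1,1.35,0,-0.2,0]
    - [1,1.35,0,-0.05,0]
    - [1,1.35,0,0,0]
    - [1,1.4,0,0.1,0]
    - [1,1.4,0,0.2,0]
    - [1,0.8,0,0.2,0]
    - [1,0,0,0,0]

```text
time: 11.0
position: [0.638, -0.2125, 0.1503]
tool_rot: [-3.122, -0.34, -0.001]
ft_force: [0.1, 0.1, -1.0]
grip_width: 0.197
```

Run:
```python
from h import *
s=st(); 
cv2.imwrite("pics/s7.png",cv2.resize(optics.get_image("scene")[60:340,170:490,::-1],None,fx=2.3,fy=2.3,interpolation=2))
```

```text
t11.00 p [ 0.638  -0.2125  0.1503] toolx [0.977 0.215 0.001] tooly [ 0.215 -0.977 -0.001] F [ 0.14  0.14 -0.99] w 0.197 q [ 0.48  0.43 -0.26  1.48  0.11  1.25 -1.15]
```

View pics/s7.png

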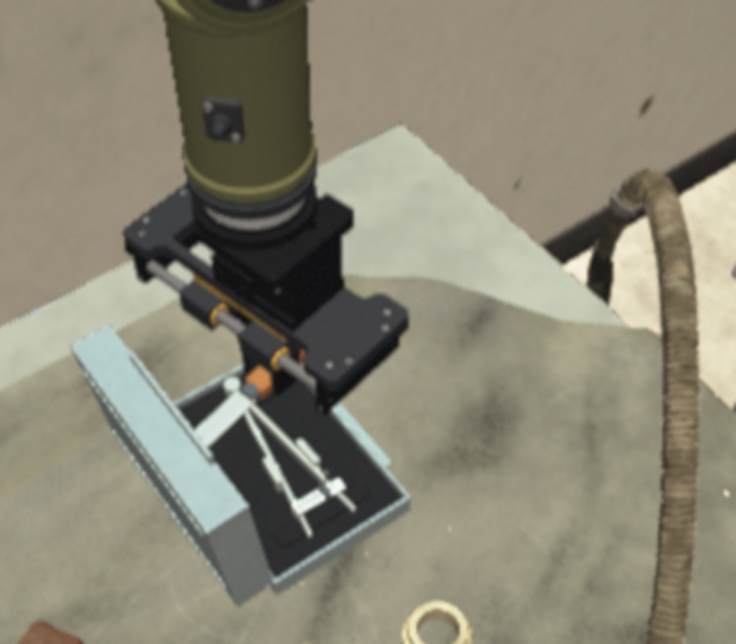

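play_rows:
  motion:
    - [1,0.7,0,0.1,0]
    - [1,0.7,0,0.1,0]
    - [1,0,0,0,0]
    - [1,-5,0,0,0]
    - [1,-5,1,0,0]
    - [1,-5,3,0,0]
    - [1,-5,3,0,0]
    - [1,-3.5,1.2,0,0]
    - [1,0,0,5,0]
    - [1,0,0,5,0]
    - [1,0,0,2.5,0]
    - [1,0,0,0.7,0]
    - [1,0,0,0.3,0]
    - [1,0,0,0,0]

```text
time: 12.8
position: [0.4399, -0.3413, 0.0148]
tool_rot: [3.122, 0.338, 0.003]
ft_force: [0.4, -0.4, -0.7]
grip_width: 0.201
```

play_rows:
  motion:
    - [1,0,0,0.25,0]
    - [1,0,0,0,0]
    - [0.6,0,0,0,0]
    - [0.4,0,0,0,0]
    - [0.2,0,0,0,0]
    - [0,0,0,0,0]
    - [0,0,0,0,0]
    - [0,0,0,-1,0]
    - [0,0,0,-3,0]
    - [0,0,0,-5,0]
    - [0,0,0,-5,0]
    - [0,0,0,-5,0]

```text
time: 14.3
position: [0.4389, -0.3406, 0.2036]
tool_rot: [3.122, 0.338, 0.001]
ft_force: [0.8, 0.3, 0.2]
grip_width: 0.999
```

Run:
```python
from h import *
s=st(); im=optics.get_image("scene")
cv2.imwrite("pics/s8.png",im[:,:,::-1])
cv2.imwrite("pics/t8.png",optics.get_image("top")[:,:,::-1])
```

```text
t14.30 p [ 0.4389 -0.3406  0.2036] toolx [0.977 0.214 0.001] tooly [ 0.214 -0.977  0.001] F [0.84 0.27 0.18] w 0.999 q [ 0.77  0.14 -0.17  1.72  0.03  1.28 -0.76]
```

View pics/s8.png

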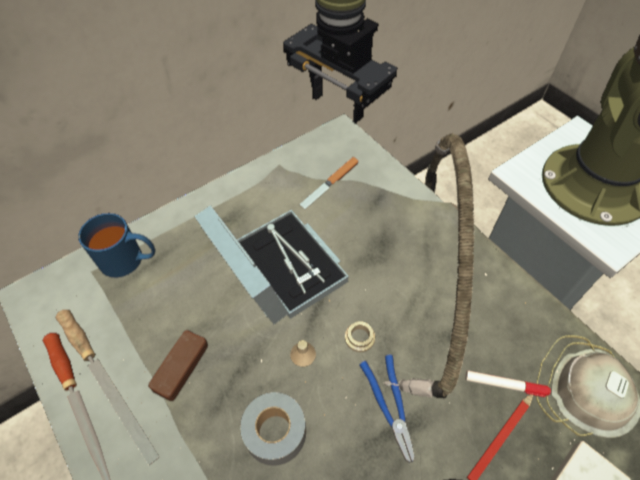

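View pics/t8.png

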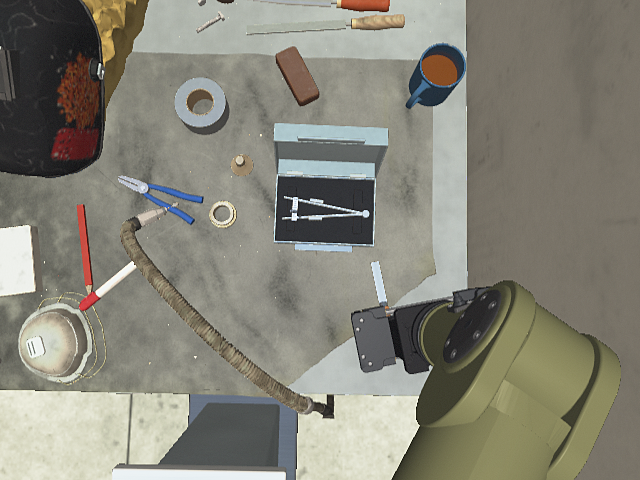

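Run:
```python
import cv2
im=cv2.imread("pics/t8.png"); cv2.imwrite("pics/t8c.png",cv2.resize(im[185:235,270:380],None,fx=7,fy=7,interpolation=2))
im=cv2.imread("pics/s8.png"); cv2.imwrite("pics/s8c.png",cv2.resize(im[205:315,230:350],None,fx=5,fy=5,interpolation=2))
```

```text
(no output)
```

View pics/t8c.png

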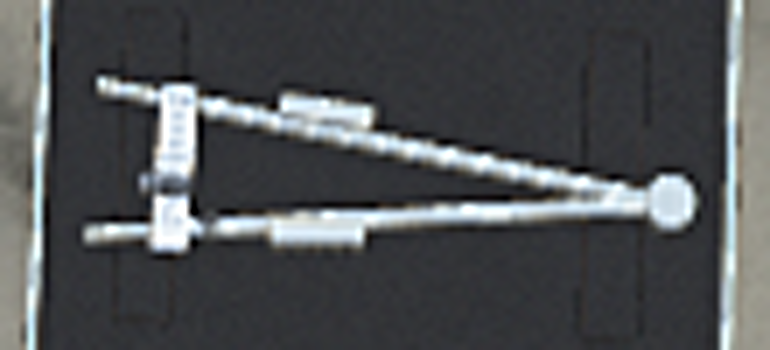

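View pics/s8c.png

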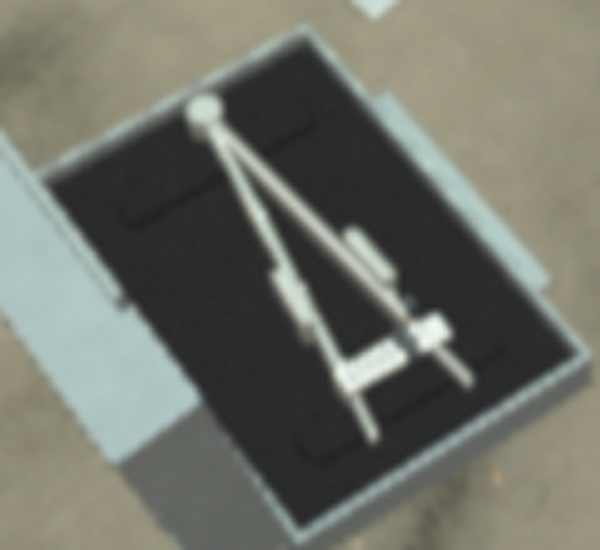

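Run:
```python
from h import *
c=cam("top"); f=lambda u,v:(270+u/7-.43,185+v/7-.43)
X=plane([f(327,110),f(318,235),f(672,202),f(165,182),f(208,230)],.038,*c); print(X); m=(X[0]+X[1])/2; print(m)
d=m-X[2]; print(np.linalg.norm(d),np.degrees(np.arctan2(d[1],d[0])))
```

```text
[[ 0.65078743 -0.20292456  0.038     ]
 [ 0.61714283 -0.20135684  0.038     ]
 [ 0.62869868 -0.29536979  0.038     ]
 [ 0.63017548 -0.16037999  0.038     ]
 [ 0.61764589 -0.17214569  0.038     ]]
[ 0.63396513 -0.2021407   0.038     ]
0.09337772046090526 86.76683365811355
```

play_rows:
  motion:
    - [0,5.5,-2.34,0,0]
    - [0,5.5,-2.34,0,0]
    - [0,5.5,-2.34,0,0]
    - [0,5.5,-2.34,0,0]
    - [0,0,0,0,-0.165]
    - [0,0,0,0,-0.165]
    - [0,0,0,0,-0.165]
    - [0,0,0,0,-0.165]
    - [0,0,0,0,-0.165]
    - [0,0,0,0,-0.165]
    - [0,0,0,0,-0.165]
    - [0,0,0,0,-0.165]
    - [0,0,0,0,0]

```text
time: 16.02
position: [0.6335, -0.2022, 0.2009]
tool_rot: [-2.262, -2.18, 0.0]
ft_force: [-0.6, 0.3, 0.8]
grip_width: 1.002
```

Run:
```python
from h import *
s=st(); im=optics.get_image("wrist")[:,:,::-1].copy(); cv2.imwrite("pics/w9.png",im)
```

```text
t16.02 p [ 0.6335 -0.2022  0.2009] toolx [0.037 0.999 0.   ] tooly [ 0.999 -0.037 -0.   ] F [-0.56  0.25  0.83] w 1.002 q [ 0.64  0.41 -0.49  1.44  0.19  1.34  0.1 ]
```

View pics/w9.png

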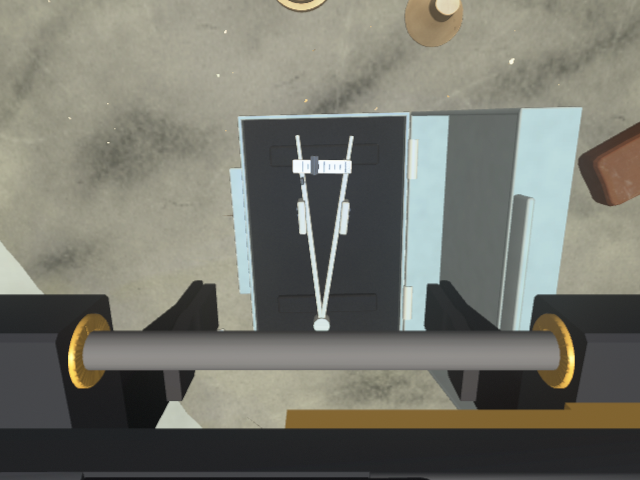

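Run:
```python
import cv2
im=cv2.imread("pics/w9.png"); cv2.imwrite("pics/w9c.png",cv2.resize(im[125:245,270:380],None,fx=5,fy=5,interpolation=2))
```

```text
(no output)
```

View pics/w9c.png

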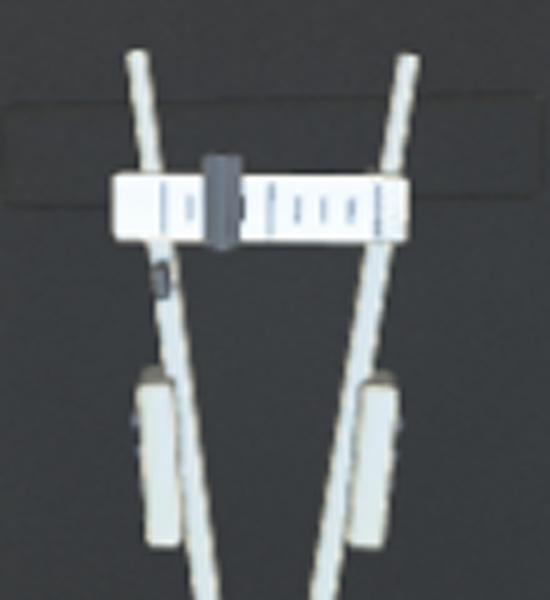

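Run:
```python
from h import *
s=st(); c=cam("wrist",s); f=lambda u,v:(270+(u+.5)/5-.5,125+(v+.5)/5-.5)
L,Rr=plane([f(159,463),f(374,466)],.038,*c); H=plane([(321,325)],.034,*c)[0]; B=plane([f(114,208),f(410,206)],.04,*c)
tips=plane([f(137,52),f(408,58)],.03,*c)
print(L,Rr,(L+Rr)/2,H,B,tips)
y=L-Rr; print("sep",np.linalg.norm(y),"heading x",np.degrees(np.arctan2(-y[0],y[1])))
y=B[0]-B[1]; print("sep",np.linalg.norm(y),"heading x",np.degrees(np.arctan2(-y[0],y[1])))
y=tips[0]-tips[1]; print("tips",np.linalg.norm(y),"heading x",np.degrees(np.arctan2(-y[0],y[1])))
d=(L+Rr)/2-H; print(np.degrees(np.arctan2(d[1],d[0])),np.linalg.norm(d[:2])); d=tips.mean(0)-H; print(np.degrees(np.arctan2(d[1],d[0])),np.linalg.norm(d[:2]))
```

```text
t16.07 p [ 0.6336 -0.2023  0.2009] toolx [0.038 0.999 0.   ] tooly [ 0.999 -0.038 -0.   ] F [-0.18 -1.11  0.42] w 1.0 q [ 0.64  0.41 -0.49  1.44  0.19  1.34  0.1 ]
[ 0.61908973 -0.20106642  0.038     ] [ 0.65212026 -0.20282274  0.038     ] [ 0.635605   -0.20194458  0.038     ] [ 0.63052905 -0.2954188   0.034     ] [[ 0.61454718 -0.16171325  0.04      ]
 [ 0.65825738 -0.16311452  0.04      ]] [[ 0.61859988 -0.1398611   0.03      ]
 [ 0.65904653 -0.14230156  0.03      ]]
sep 0.03307718522757567 heading x 86.9563139264407
sep 0.04373264938102055 heading x 88.16382895426452
tips 0.0405202159622892 heading x 86.54707605236284
86.89170722682582 0.09361193658974427
86.92386073869582 0.1545601731810455
```

play_rows:
  motion:
    - [0.3,0.03,0.16,0,0.014]
    - [0.3,0,0,4,0]
    - [0.3,0,0,4,0]
    - [0.3,0,0,3,0]
    - [0.3,0,0,0,0]
    - [0.3,0,0,0,0]
  force: 15

```text
time: 16.82
position: [0.6364, -0.202, 0.0925]
tool_rot: [2.275, 2.164, 0.002]
ft_force: [0.4, -0.2, 0.5]
grip_width: 0.698
```

Run:
```python
from h import *
s=st(); cv2.imwrite("pics/w10.png",optics.get_image("wrist")[:,:,::-1]); cv2.imwrite("pics/s10.png",cv2.resize(optics.get_image("scene")[60:340,170:490,::-1],None,fx=2.3,fy=2.3,interpolation=2))
```

```text
t16.82 p [ 0.6364 -0.202   0.0925] toolx [ 0.05   0.999 -0.   ] tooly [ 0.999 -0.05   0.002] F [ 0.44 -0.21  0.49] w 0.698 q [ 0.62  0.49 -0.47  1.55  0.24  1.16  0.06]
```

View pics/w10.png

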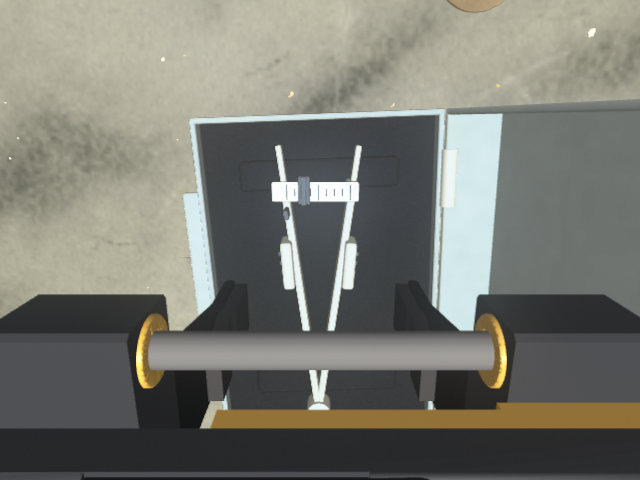

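View pics/s10.png

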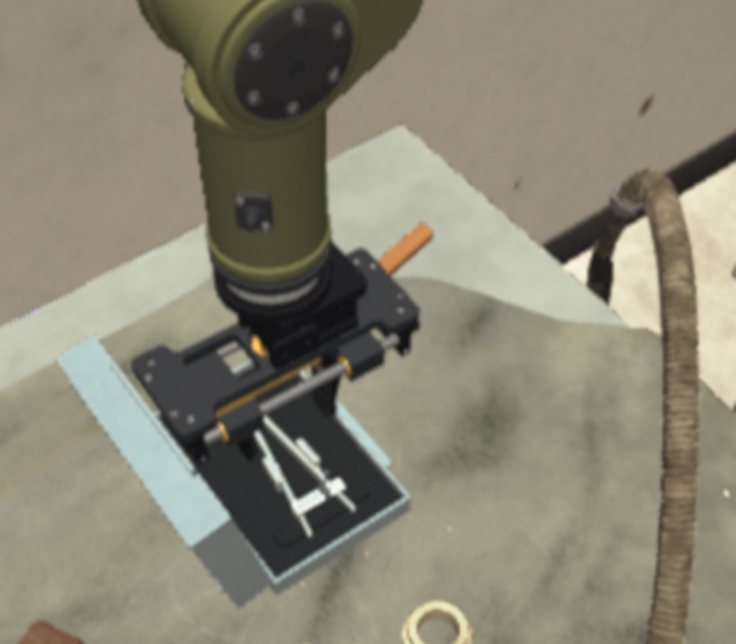

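Run:
```python
from h import *
s=st(); c=cam("wrist",s)
L,Rr=plane([(288,266),(349.5,266)],.038,*c); print(L,Rr,(L+Rr)/2, np.linalg.norm(L-Rr)); y=L-Rr; print(np.degrees(np.arctan2(-y[0],y[1])))
im=cv2.imread("pics/t8.png"); cv2.imwrite("pics/t8l.png",cv2.resize(im[115:195,265:395],None,fx=6,fy=6,interpolation=2))
t=cam("top")
for th in (1.7,1.8,1.9,2.0):
    X=[[.7005-.142*np.cos(th),y,.024+.142*np.sin(th)] for y in (-.165,-.275)]; print(th,X[0],proj(X,*t).round(1).tolist())
```

```text
t16.93 p [ 0.6368 -0.2022  0.0932] toolx [ 0.049  0.999 -0.001] tooly [ 0.999 -0.049  0.003] F [-0.27  0.06  0.5 ] w 0.701 q [ 0.62  0.49 -0.47  1.55  0.24  1.16  0.06]
[ 0.62012574 -0.20155393  0.038     ] [ 0.65237508 -0.20321048  0.038     ] [ 0.63625041 -0.2023822   0.038     ] 0.03229185816461021
87.05947654761633
1.7 [np.float64(0.7187959181899645), -0.165, np.float64(0.16481640308425052)] [[296.5, 143.8], [364.5, 145.9]]
1.8 [np.float64(0.7327626974464184), -0.165, np.float64(0.1622863635847037)] [[296.8, 135.9], [364.4, 138.0]]
1.9 [np.float64(0.7464071184946175), -0.165, np.float64(0.15837461245161283)] [[297.0, 128.5], [364.2, 130.6]]
2.0 [np.float64(0.7595928507896942), -0.165, np.float64(0.15312023460924679)] [[297.2, 121.7], [363.9, 123.8]]
```

View pics/t8l.png

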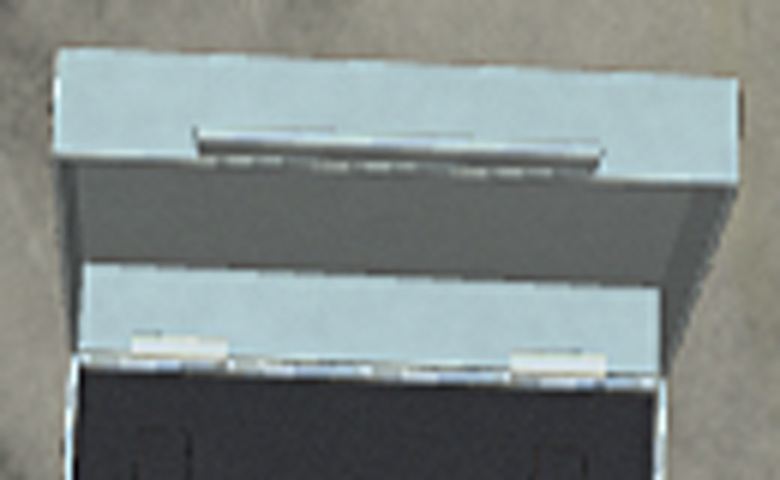

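play_rows:
  motion:
    - [0.3,0,0,-2.5,0]
    - [0.3,0,0,-2.5,0]
    - [0.3,0,3,0,0]
    - [0.3,0,1.5,0,0]
    - [0.3,0,1.2,0,0]
    - [0.3,0,1,0,0]
    - [0.3,0,0.4,0,0]
    - [0.3,0,0,0,0]

```text
time: 17.92
position: [0.7065, -0.2054, 0.1411]
tool_rot: [2.275, 2.166, 0.0]
ft_force: [-0.4, -0.3, 0.8]
grip_width: 0.705
```

Run:
```python
from h import *
s=st(); cv2.imwrite("pics/s11.png",cv2.resize(optics.get_image("scene")[60:340,170:490,::-1],None,fx=2.3,fy=2.3,interpolation=2))
```

```text
t17.93 p [ 0.7065 -0.2054  0.1411] toolx [ 0.049  0.999 -0.   ] tooly [ 0.999 -0.049  0.   ] F [-0.43 -0.25  0.82] w 0.705 q [ 0.55  0.59 -0.46  1.3   0.26  1.31  0.04]
```

View pics/s11.png

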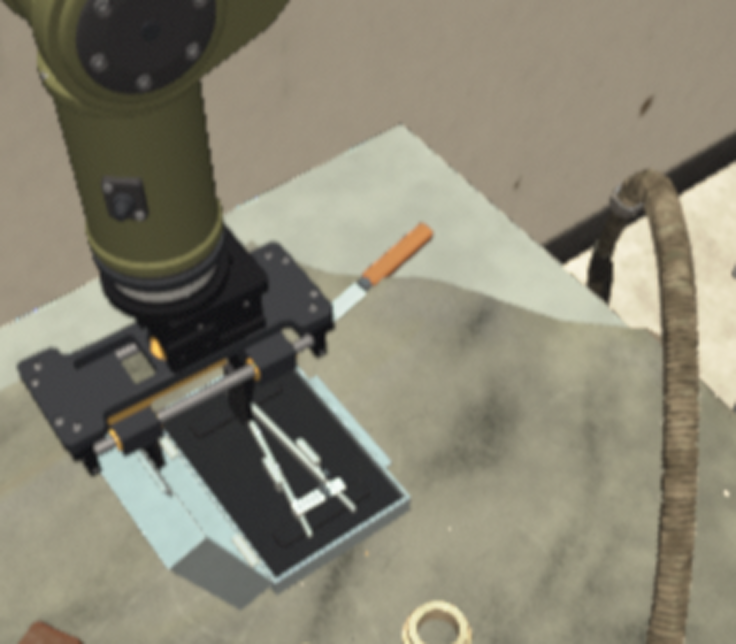

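play_rows:
  motion:
    - [0.3,0,-2,0,0]
    - [0.3,0,-3,0,0]
    - [0.3,0,-2.08,0,0]
    - [0.3,0,0,3,0]
    - [0.3,0,0,3,0]
    - [0.3,0,0,2,0]
    - [0.3,0,0,0,0]

```text
time: 18.85
position: [0.6344, -0.2018, 0.0595]
tool_rot: [-2.273, -2.165, 0.002]
ft_force: [0.5, 0.4, 0.3]
grip_width: 0.7
```

Run:
```python
from h import *
s=st(); cv2.imwrite("pics/s12.png",cv2.resize(optics.get_image("scene")[60:340,170:490,::-1],None,fx=2.3,fy=2.3,interpolation=2));cv2.imwrite("pics/w12.png",optics.get_image("wrist")[:,:,::-1])
```

```text
t18.85 p [ 0.6344 -0.2018  0.0595] toolx [0.049 0.999 0.001] tooly [ 0.999 -0.049 -0.003] F [0.46 0.4  0.33] w 0.7 q [ 0.62  0.53 -0.47  1.57  0.25  1.11  0.04]
```

View pics/w12.png

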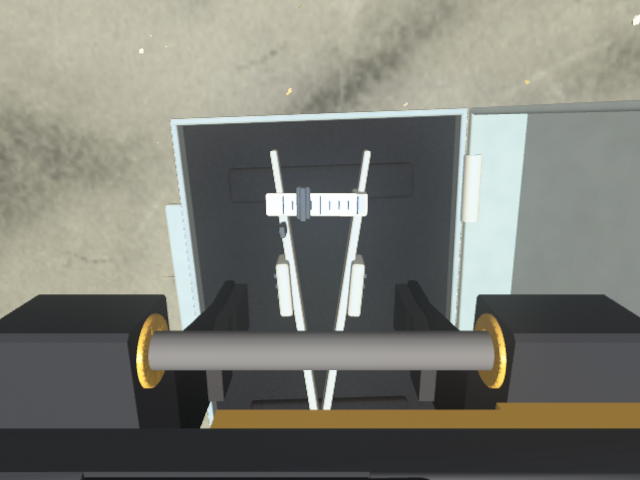

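View pics/s12.png

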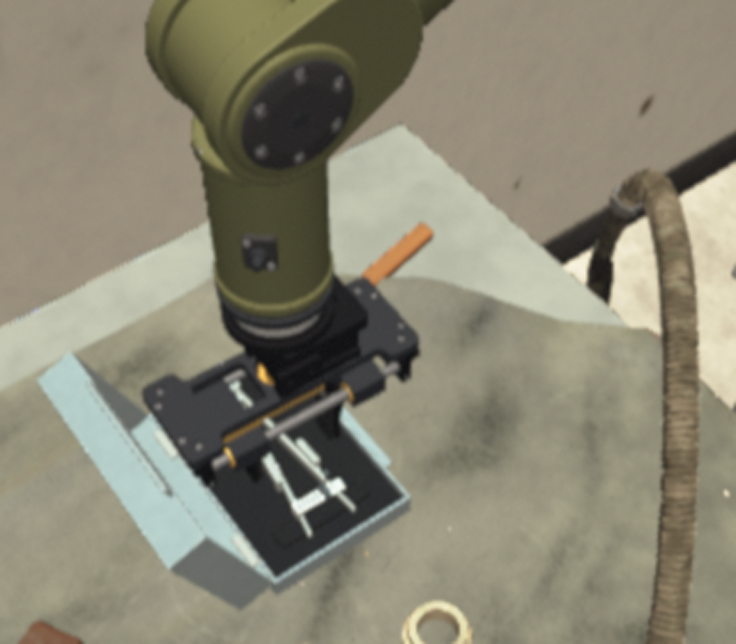

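play_rows:
  motion:
    - [0.3,0,0.1,1.5,0]
    - [0.3,0,0,1.2,0]
    - [0.3,0,0,0.55,0]
    - [0.3,0,0,0,0]
    - [0.4,0,0,0,0]
    - [0.5,0,0,0,0]
    - [0.55,0,0,0,0]
    - [0.58,0,0,0,0]
    - [0.58,0,0,0,0]
    - [0.58,0,0,0,0]

```text
time: 20.2
position: [0.6367, -0.2019, 0.0288]
tool_rot: [2.275, 2.166, 0.0]
ft_force: [-0.0, 1.5, 2.4]
grip_width: 0.423
```

Run:
```python
from h import *
s=st(); cv2.imwrite("pics/w13.png",optics.get_image("wrist")[:,:,::-1])
```

```text
t20.20 p [ 0.6367 -0.2019  0.0288] toolx [ 0.049  0.999 -0.   ] tooly [ 0.999 -0.049  0.   ] F [-0.01  1.46  2.44] w 0.423 q [ 0.61  0.56 -0.46  1.59  0.27  1.05  0.03]
```

View pics/w13.png

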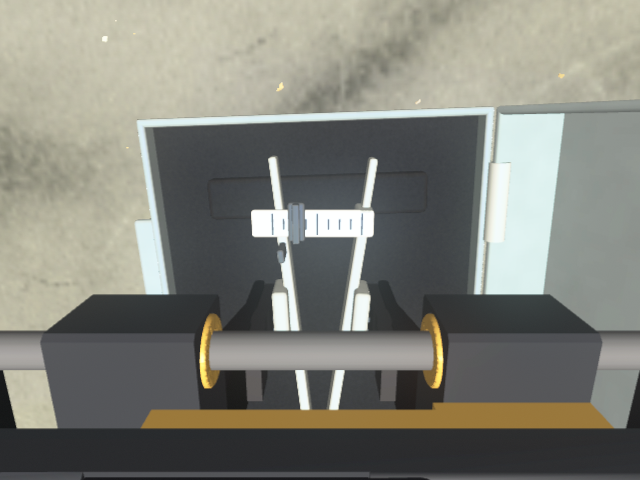

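play_rows:
  motion:
    - [0.6,0,0,0,0]
    - [0.61,0,0,0,0]
    - [0.62,0,0,0,0]
    - [0.62,0,0,0,0]
    - [0.62,0,0,0,0]
  force: 20

```text
time: 20.88
position: [0.6368, -0.2019, 0.0287]
tool_rot: [2.275, 2.166, 0.0]
ft_force: [0.2, 1.0, 3.7]
grip_width: 0.383
```

Run:
```python
from h import *
s=st(); im=optics.get_image("wrist")[:,:,::-1]; cv2.imwrite("pics/w14.png",cv2.resize(im[140:320,220:420],None,fx=3.3,fy=3.3,interpolation=2))
```

```text
t20.88 p [ 0.6368 -0.2019  0.0287] toolx [0.049 0.999 0.   ] tooly [ 0.999 -0.049  0.   ] F [0.18 1.01 3.65] w 0.383 q [ 0.61  0.56 -0.46  1.59  0.27  1.05  0.03]
```

View pics/w14.png

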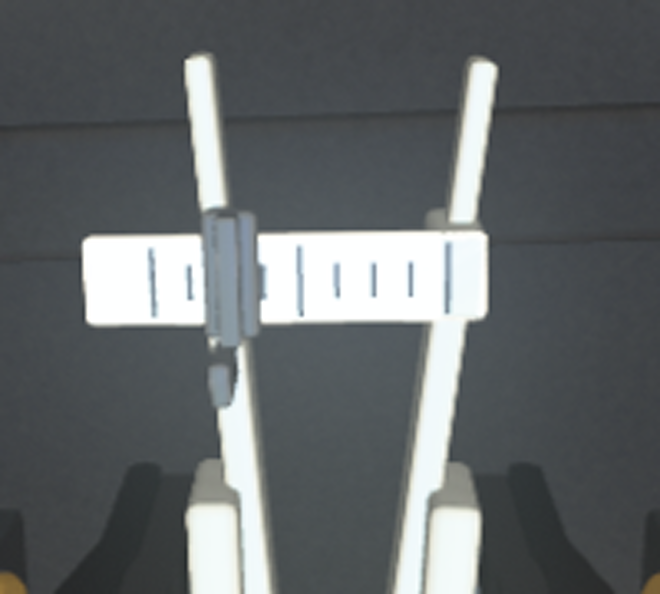

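play_rows:
  motion:
    - [0.63,0,0,-0.5,0]
    - [0.63,0,0,-1,0]
    - [0.63,0,0,-2,0]
    - [0.63,0,0,-3,0]
    - [0.63,0,0,-3,0]
    - [0.63,0,0,-2,0]
    - [0.63,0,0,-1,0]
    - [0.63,0,0,0,0]
    - [0.63,0,0,0,0]

```text
time: 22.05
position: [0.6358, -0.2019, 0.1522]
tool_rot: [-2.274, -2.165, 0.002]
ft_force: [0.4, -0.3, -1.1]
grip_width: 0.371
```

Run:
```python
from h import *
s=st(); im=optics.get_image("wrist")[:,:,::-1]; cv2.imwrite("pics/w15f.png",im); cv2.imwrite("pics/w15.png",cv2.resize(im[140:320,220:420],None,fx=3.3,fy=3.3,interpolation=2))
cv2.imwrite("pics/s15.png",optics.get_image("scene")[:,:,::-1])
```

```text
t22.05 p [ 0.6358 -0.2019  0.1522] toolx [0.049 0.999 0.   ] tooly [ 0.999 -0.049 -0.002] F [ 0.45 -0.26 -1.09] w 0.371 q [ 0.63  0.45 -0.49  1.49  0.21  1.26  0.07]
```

View pics/w15.png

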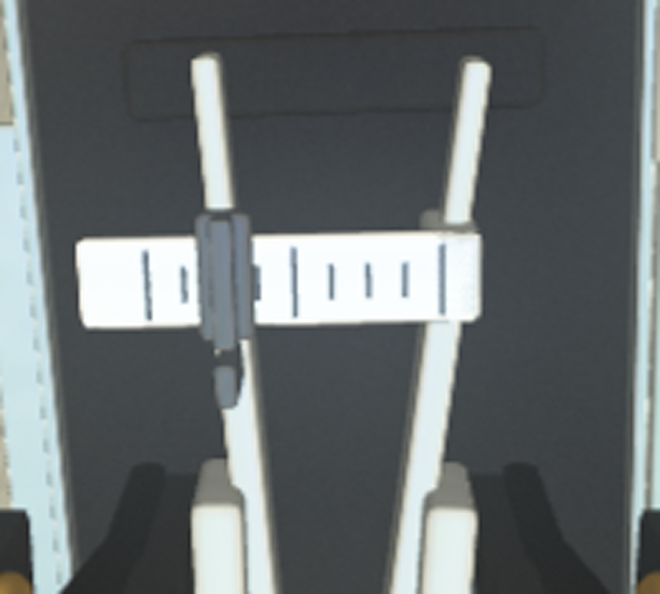

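View pics/s15.png

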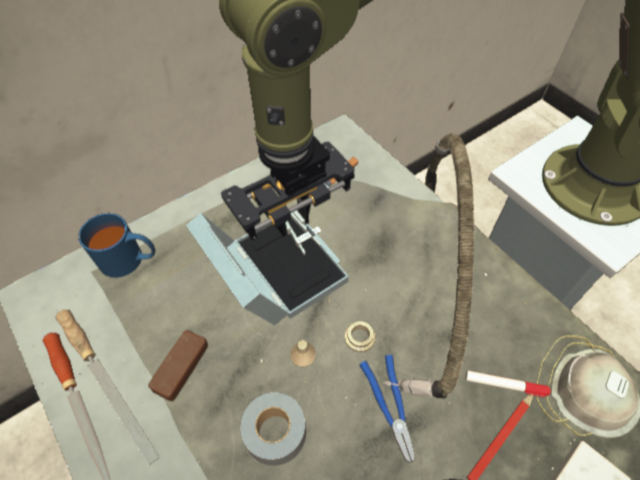

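```bash
cat > m.py <<'E'
from h import *
def meas(fn,crop):
    s=ctrl.get_state(); c=cam("wrist",s); im=cv2.imread(fn)
    cv2.imwrite(crop,cv2.resize(im[190:275,240:380],None,fx=5.6,fy=5.6,interpolation=2))
E
python3 -c "
from m import *; meas('pics/w15f.png','pics/w15c.png')"
```

```text
(no output)
```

View pics/w15c.png

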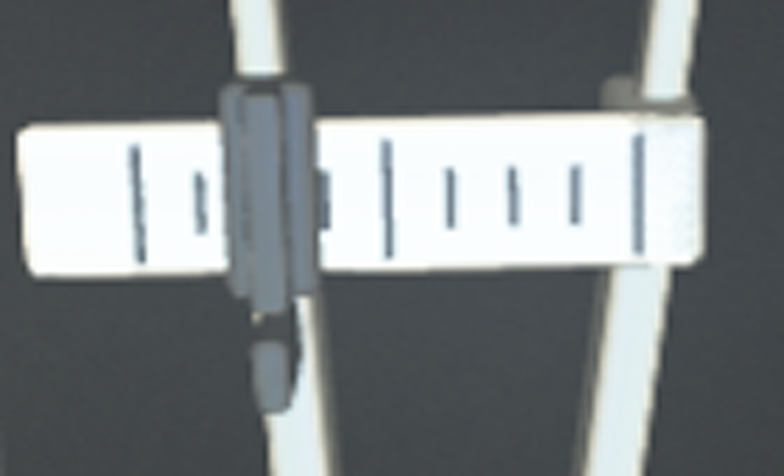

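play_rows:
  motion:
    - [0.63,0,0,0,0]
    - [0.63,0,0,0,0]
    - [0.63,0,0,0,0]
    - [0.63,0,0,0,0]
    - [0.63,0,0,0,0]
    - [0.63,0,0,0,0]
    - [0.63,0,0,0,0]
    - [0.63,0,0,0,0]

```text
time: 23.15
position: [0.6366, -0.202, 0.1536]
tool_rot: [2.275, 2.166, -0.0]
ft_force: [0.7, 0.2, -1.6]
grip_width: 0.371
```

Run:
```python
from m import *
s=st(); cv2.imwrite("pics/w16f.png",optics.get_image("wrist")[:,:,::-1]); meas('pics/w16f.png','pics/w16c.png'); cv2.imwrite("pics/t16.png",optics.get_image("top")[:,:,::-1])
c=cam("wrist",s); f=lambda u,v:(240+(u+.5)/5.6-.5,190+(v+.5)/5.6-.5)
T=np.array([.05,.999,0]); Y=np.array([-.999,.05,0])
for zr,zp in ((.172,.172),(.172,.169),(.169,.172)):
    a=plane([f(263,95),f(269,310),f(135,145),f(141,262)],zr,*c); p=plane([f(272,375)],zp,*c)[0]
    t=a[3]-a[2]; t=-t/np.linalg.norm(t); yy=np.array([-t[1],t[0],0]); print(a[0]-a[1],"ydiff tick-dir mm",1e3*np.dot(p-(a[0]+a[1])/2,yy),"heading",np.degrees(np.arctan2(t[1],t[0])), "ydiff 87deg",1e3*np.dot(p-(a[0]+a[1])/2,[-.9986,.052,0]))
```

```text
t23.15 p [ 0.6366 -0.202   0.1536] toolx [ 0.049  0.999 -0.   ] tooly [ 0.999 -0.049  0.   ] F [ 0.68  0.23 -1.62] w 0.371 q [ 0.63  0.45 -0.49  1.49  0.21  1.26  0.07]
[0.00058505 0.0131141  0.        ] ydiff tick-dir mm 0.010064513417715013 heading 87.88419471438671 ydiff 87deg -0.15101985823696013
[0.00058505 0.0131141  0.        ] ydiff tick-dir mm 0.2651221366770603 heading 87.88419471438671 ydiff 87deg 0.08875712010940709
[0.00059798 0.01340389 0.        ] ydiff tick-dir mm -0.24477070242815 heading 87.88419471438746 ydiff 87deg -0.3941341003563711
```

View pics/w16c.png

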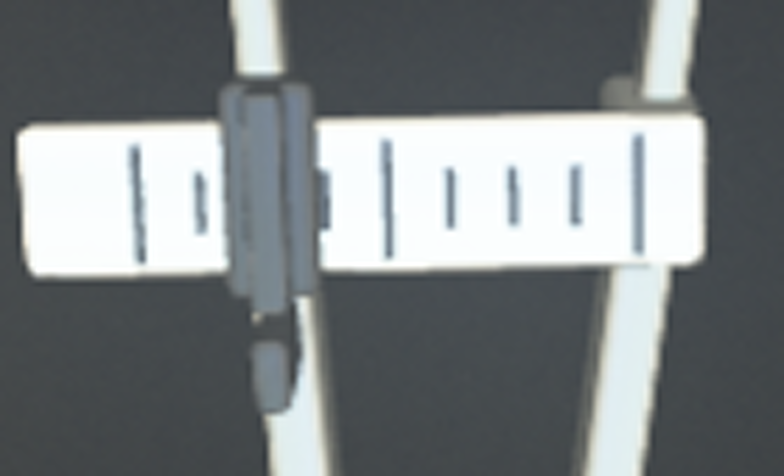

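View pics/t16.png

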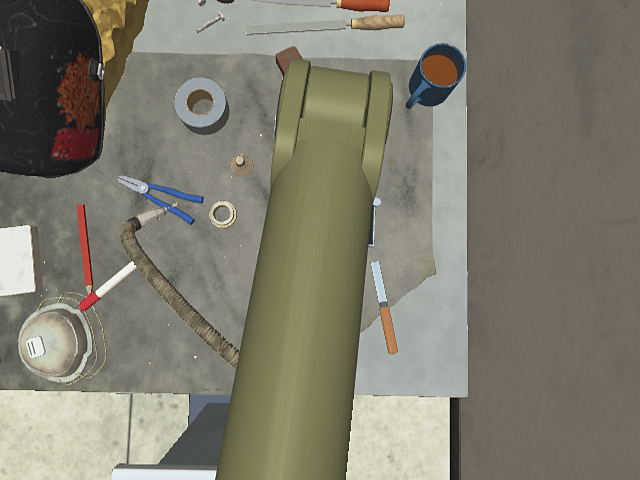

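```bash
python3 -c "
from bench import ticket; print(ticket.close_job())
from h import *; st()"
```

```text
the job is handed in; nothing more can be done
None
the job is handed in; nothing more can be done
```

I levered the lid up with the scraper blade and swung it open. I then laid the scraper flat on the bench in front of the case, took the tweezers out and squeezed them to the rider mark. The job was handed in at about 23 s, holding the tweezers roughly 15 cm up. It gave no verdict, so the results below are my own last checks.

- **Pointer against rider:** within about 0.4 mm across the tweezers in the last wrist picture (tolerance 2.5 mm). That range comes from the unknown heights of the pin and the ridge. Two pictures a second apart looked the same, and the jaw opening stayed at 0.371.
- **Lid:** after the blade had swung it open it stood at only about 1.73 rad. The gripper's body would have caught on the lip there, so I pushed the lid further back with the outside of a finger, to about 1.95 rad by estimate. It had been well past 0.35 rad by then. In the pictures after that it stood clear of the gripper, but the arm hid it in the final top view.
- **Scraper, collar and button:** the scraper lies still on the bench, let go, and the bronze collar and sprue button had not visibly moved.
- **Lift-out:** the wrist read an upward force of about 2 to 4 N while I gripped the tweezers in the case, possibly the fingertips touching the foam. It went away on lifting.

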